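# Pack the tapered sweet cartons head to tail

### The job

Fill the wooden tray with the three tapered cartons that stand on the counter, next to the red one that is already in it: alternate wide end and narrow end from one carton to the next (first against the red one, sloping side to sloping side), so that all four lie flat on the tray's floor in one row. Any colour order will do; the red carton keeps its place, and the oval tins and the mug stay where they are.

Things in the scene. Friction and masses are not known exactly. Their poses are not given: they have to be found in the camera images.
- tray: fixed light-wood tray, cream liner; inside 118 mm (x) by 162 mm (y), floor 6 mm above the counter, walls 6 mm thick, 22 mm high. Origin: centre of its underside, z up. The red carton lies at y = -60 mm in it, wide end to +x, straight side along the -y wall; the other places are at about y = -20, +20, +60 mm, x = 0
- carton_red: tapered sweet carton, dark red, cream lid, loose, already in the tray; all four have one shape: 110 mm long (x), 44 high; wide end (+x) 48 mm with a brown label, narrow end (-x) 28 mm. Straight side at y = -19 mm; slanted side at y = +29 mm (wide end), +19 (middle), +9 (narrow end). Lower edges bevelled 3.5 mm. Origin: underside, mid-length, midway between the sides there; z up
- carton_green: tapered sweet carton, green, pale green lid, standing loose on the counter, to be packed; shape, origin and axes as carton_red; about 160 g. Like all four it has a brown upright carry tab on the lid above the origin: 14 mm thick (x), 28 mm wide (y), from 44 to 78 mm above the underside; grip it across its 14 mm
- carton_yellow: tapered sweet carton, orange-yellow, pale yellow lid, standing loose on the counter, to be packed; shape, origin and axes as carton_red; about 160 g. Like all four it has a brown upright carry tab on the lid above the origin: 14 mm thick (x), 28 mm wide (y), from 44 to 78 mm above the underside; grip it across its 14 mm
- carton_blue: tapered sweet carton, blue, pale blue lid, standing loose on the counter, to be packed; shape, origin and axes as carton_red; about 160 g. Like all four it has a brown upright carry tab on the lid above the origin: 14 mm thick (x), 28 mm wide (y), from 44 to 78 mm above the underside; grip it across its 14 mm
- carton_red_wide (a point): point on the wide end face of carton_red, on its x axis, 55 mm from its origin, 20 mm above its underside
- carton_green_wide (a point): point on the wide end face of carton_green, on its x axis, 55 mm from its origin, 20 mm above its underside
- carton_yellow_wide (a point): point on the wide end face of carton_yellow, on its x axis, 55 mm from its origin, 20 mm above its underside
- carton_blue_wide (a point): point on the wide end face of carton_blue, on its x axis, 55 mm from its origin, 20 mm above its underside
- oval_tin_green: bystander: white oval tin with a green lid picture, 78x64x20 mm; origin at the centre of its underside
- oval_tin_yellow: bystander: white oval tin with a yellow lid picture, 78x64x20 mm; origin at the centre of its underside
- mug: bystander: orange mug, 85 mm across, 118 mm over the handle, 94 mm high; origin under the middle of that outline

How it is judged:
At the end, for the whole second after the job is handed in: All four cartons at rest, flat on the tray floor (3 mm, 0.06 rad), x = 0 within 9 mm, along tray x within 0.12 rad; red near y = -60 mm, wide end +x; the others in the places y = -20 (wide end -x), +20 (+x), +60 mm (-x), each within 10 mm of its place (tray frame) (z of each of carton_red, carton_green, carton_yellow, carton_blue in the frame of tray below 0.009 m and angle between each of carton_red, carton_green, carton_yellow, carton_blue's own z axis and vertical below 0.06 rad and x of carton_red in the frame of tray between -0.009 and 0.009 m and angle between the x axis of each of carton_red, carton_green, carton_yellow, carton_blue and the x axis of tray, either way round below 0.12 rad and linear speed of each of carton_red, carton_green, carton_yellow, carton_blue below 0.02 m/s and x of carton_green in the frame of tray between -0.009 and 0.009 m and x of carton_yellow in the frame of tray between -0.009 and 0.009 m and x of carton_blue in the frame of tray between -0.009 and 0.009 m and y of carton_red in the frame of tray between -0.07 and -0.05 m and x of carton_red_wide in the frame of tray above 0.04 m and ((y of carton_green in the frame of tray between -0.03 and -0.01 m and x of carton_green_wide in the frame of tray below -0.04 m) or (y of carton_green in the frame of tray between 0.01 and 0.03 m and x of carton_green_wide in the frame of tray above 0.04 m) or (y of carton_green in the frame of tray between 0.05 and 0.07 m and x of carton_green_wide in the frame of tray below -0.04 m)) and ((y of carton_yellow in the frame of tray between -0.03 and -0.01 m and x of carton_yellow_wide in the frame of tray below -0.04 m) or (y of carton_yellow in the frame of tray between 0.01 and 0.03 m and x of carton_yellow_wide in the frame of tray above 0.04 m) or (y of carton_yellow in the frame of tray between 0.05 and 0.07 m and x of carton_yellow_wide in the frame of tray below -0.04 m)) and ((y of carton_blue in the frame of tray between -0.03 and -0.01 m and x of carton_blue_wide in the frame of tray below -0.04 m) or (y of carton_blue in the frame of tray between 0.01 and 0.03 m and x of carton_blue_wide in the frame of tray above 0.04 m) or (y of carton_blue in the frame of tray between 0.05 and 0.07 m and x of carton_blue_wide in the frame of tray below -0.04 m))); the robot touches nothing.
It fails at once if the green-topped oval tin is moved by more than 20 mm (distance of oval_tin_green from where it was at the start of the episode above 0.02 m).
It fails at once if the yellow-topped oval tin is moved by more than 20 mm (distance of oval_tin_yellow from where it was at the start of the episode above 0.02 m).
It fails at once if the orange mug is moved by more than 20 mm (distance of mug from where it was at the start of the episode above 0.02 m).
It also fails if it takes over 67 s, if anything falls off the work surface, if the arm or the gripper's body presses on something with over 40 N, if the wrist force passes 120 N, or if a joint passes its speed limit or range.

### The arm

A 6-joint arm with a two-finger parallel gripper is mounted at the origin on a cart in front of the work surface, level with it; the furniture and walls round the work are solid. World frame = base frame: x ahead of the robot, y to its left, z up, the work surface at z = 0. Lengths are in m, angles in rad, forces in N, time in s.
With the tool pointing down it reaches from about 0.375 to 0.9 m from the base axis. Payload 3.1 kg.
Tool frame: the origin (TCP) lies where the fingers leave the gripper's body, on its centre line; the fingertips stand 73 mm ahead of it and the grasp point (between the pads) lies 54 mm ahead of it; z points along the fingers, y is the line along which they close (so a half turn about z gives the same grasp; the last joint's range is limited). The gripper opens to 85 mm and grips with 20 to 120 N. Pads are 22 mm wide; open, the fingers measure 114 mm over their backs; the gripper's body (76 mm by 85 mm) begins 54 mm behind the grasp point. The pads swing forward as they close: fully open they stand 13 mm farther back than shut.
Start: joints at [1.069, 0.527, 1.433, -0, 1.181, -0.178], TCP at [0.199, 0.593, 0.304] pointing down, gripper open.
Joint ranges: [-3.08, 3.08], [-0.75, 2.2], [0.22, 2.44], [-1.43, 4.57], [0, 2.65], [-2.85, 2.85]. Speed limits (rad/s): [2.79, 2.79, 3.14, 3.14, 3.14, 3.14].

### API

Orientations are given as a unit quaternion [x, y, z, w].
In Python, from station import manip gives the robot as it stands.
- The arm moves only by the shell command python3 -m crank 'ROWS' [FORCE]. ROWS is JSON, a list of rows, each an object with "dp": the shift along the tool's x, y, z normalised to -1 to 1, where 1 is 50 cm, a list of three; "delta_rot": the turn, a rotation vector about the tool's x, y, z normalised to -1 to 1, where 1 is 2 pi rad, a list of three; "fingers": the opening, from -1 (shut) to 1 (fully open). A call has 1 to 12 rows; each row shifts and turns the commanded pose from where the row before left it, along the tool's axes as they then stand; what a row does not reach is not made up. A row lasts 1/12 s, in which the tool goes at most 41.7 mm and 7.16 degrees, less where a joint would pass 70% of its speed; a pose out of reach is approached as far as the arm can. A call with a number of a shift or a turn outside -1 to 1 is refused whole. A call with a gripper value outside its range is refused whole. The fingers move at their own pace and stop on an object; FORCE is the grip in N (left out, the last holds). Time passes only in rows, so rows that do not move let the fingers close. It gives the time, the measured TCP pose, the force, the opening and the grip force at its end, in the units of the state.
- manip.sense(): the state, without advancing time (a new reading comes with each control period).
- manip.snapshot(name): name is "scene" or "side" or "wrist"; returns (picture, depth): 400x640x3 uint8, red, green, blue; 400x640 float32, m along the optical axis (not along the pixel's ray), 0 where there is no reading.
- manip.camera_model(name): a dict with "fx", "fy", "cx", "cy" (pixels), "origin" and "attitude" of the camera in the world. Camera axes: x right, y up, looking along -z (the intrinsics and any distortion apply to the point x, -y, -z); pixel columns grow to the right and rows downward; lengths in m; the calibration is good to about 2 mm. The wrist camera is an equidistant fisheye: a pixel r from the principal point sees the ray r / f radians off the axis. A picture is of the moment at which its call begins: read the wrist's pose just before it. camera_model takes no time and is no camera call; for the wrist camera it gives the pose at the moment of the call.
- manip.sign_off(): hands the job in; it is judged then, once.
The state is a dict: "t": time; "q": joint angles; "qd": joint speeds; "tau": joint torques, N m; "tcp_pos": TCP position; "tool_rot": TCP orientation; "force": force on the tool from outside, world axes, zero at the start; "ft_torque": the same for the moment, N m; "finger_gap": opening from 0.0 (shut) to 1.0 (fully open); "gripper_force": force on a finger pad.
Only numpy, scipy, OpenCV 4.12 (cv2) and the standard library are available. Lean on these libraries where they do the work, as an engineer would, in place of code of your own. Each camera call takes 0.05 s, during which the arm holds its last target. There are 200 camera calls.

## Working session

There is one attempt and no reset: what is moved stays moved. The work goes in short steps, Python scripts to look and compute and a shell command to move; the robot and the scene stay as the last step left them, time stands still between calls to the robot, and variables do not carry over. Pictures are saved under pics/ and viewed, at most 10 in all, crops included, and the job is handed in when it is done.

```bash
mkdir -p pics; ls
python3 - <<'E'
from station import manip
import cv2,numpy as np
for n in("scene","side"):
    p,d=manip.snapshot(n); cv2.imwrite(f"pics/{n}0.png",p[:,:,::-1]); np.savez(f"{n}0.npz",p=p,d=d)
    print(manip.camera_model(n))
s=manip.sense();print(s)
E
```

```text
pics
{'fx': 444.7768390454698, 'fy': 444.7768390454698, 'cx': 319.1214289163463, 'cy': 199.08701203249925, 'origin': array([ 0.09327015, -0.83202395,  1.003176  ]), 'attitude': array([ 0.38713409, -0.10088095, -0.24643358,  0.8827348 ])}
{'fx': 394.34585250273847, 'fy': 394.34585250273847, 'cx': 320.6895151663397, 'cy': 196.38468511646917, 'origin': array([ 0.5817516 , -0.95990332,  0.78596939]), 'attitude': array([ 4.46747213e-01,  2.04348946e-03, -1.36901728e-04,  8.94657886e-01])}
{'t': 0.1, 'q': array([ 1.06848648e+00,  5.28346159e-01,  1.43376386e+00,  2.79722487e-06,
        1.18144905e+00, -1.78485936e-01]), 'qd': array([ 0.00107251, -0.00310091, -0.00289488, -0.00056309, -0.00028039,
        0.00074745]), 'tau': array([-4.47111561e-04, -4.43307066e+01, -1.78586662e+01, -2.29974812e-04,
        3.85032239e-03, -2.97473065e-06]), 'tcp_pos': array([0.19858515, 0.59207452, 0.30305126]), 'tool_rot': array([ 1.61205894e-01,  9.86920307e-01, -9.26357213e-04, -3.29473620e-04]), 'force': array([-0.07705937,  0.10368853, -0.07870297]), 'ft_torque': array([ 0.00162983, -0.050626  , -0.02389857]), 'gripper_force': 0.0, 'finger_gap': 0.9955937767627633}
```

View pics/scene0.png

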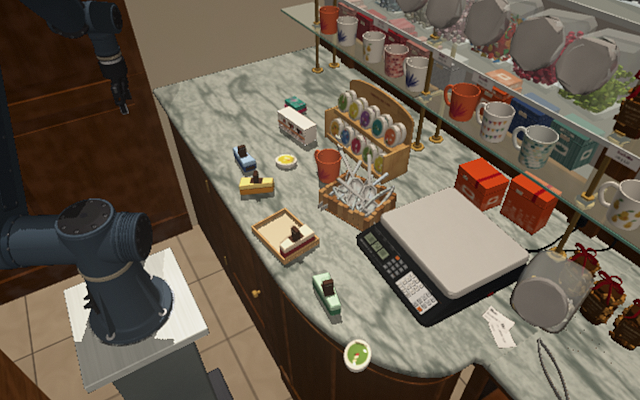

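View pics/side0.png

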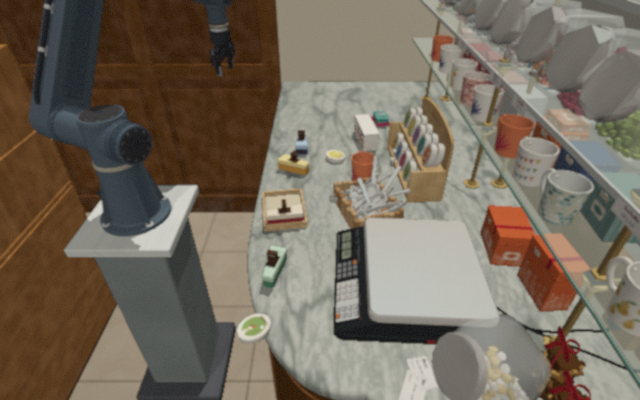

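Scene view: blue carton near (244,157), yellow (257,185), tray with red (287,237), green (326,292); mug at (328,163), tins at (286,160) and (357,355). Side view agrees. Next come coarse poses from depth.

```bash
cat > h.py <<'E'
import numpy as np,cv2
from station import manip
from scipy.spatial.transform import Rotation as R
def rays(m,uv,fish=False):
    uv=np.asarray(uv,float); x=(uv[...,0]-m["cx"])/m["fx"]; y=(uv[...,1]-m["cy"])/m["fy"]
    if fish:
        r=np.hypot(x,y)+1e-12; s=np.sin(r)/r; v=np.stack([x*s,-y*s,-np.cos(r)],-1)
    else: v=np.stack([x,-y,-np.ones_like(x)],-1)
    return v@R.from_quat(m["attitude"]).as_matrix().T
def cloud(m,d,fish=False):
    v,u=np.mgrid[:d.shape[0],:d.shape[1]]; w=rays(m,np.stack([u,v],-1),fish)
    k=-(w@R.from_quat(m["attitude"]).as_matrix()[:,2]); return m["origin"]+w*(d/np.where(k>.05,k,np.inf))[...,None]
def onplane(m,uv,z,fish=False):
    w=rays(m,uv,fish); return (m["origin"]+w*((z-m["origin"][2])/w[...,2])[...,None])[...,:2]
E
python3 - <<'E'
from h import *
boxes={"scene":dict(blue=(225,138,268,172),yellow=(236,168,278,200),green=(308,268,346,318),tray=(246,200,325,268),tinY=(270,148,302,172),mug=(312,142,345,185),tinG=(338,335,376,374)),
"side":dict(blue=(290,124,313,153),yellow=(274,148,312,178),green=(258,242,292,290),tray=(258,185,310,235),tinY=(322,145,348,167))}
for n in boxes:
    f=np.load(n+"0.npz"); m=manip.camera_model(n); P=cloud(m,f["d"])
    for k,(a,b,c,e) in boxes[n].items():
        q=P[b:e,a:c].reshape(-1,3); rgb=f["p"][b:e,a:c].reshape(-1,3)
        if k=="tray": s=(q[:,2]>.012)&(q[:,2]<.03)
        elif k in("mug","tinY","tinG"): s=q[:,2]>.012
        else: s=(q[:,2]>.037)&(q[:,2]<.05)
        r=cv2.minAreaRect(q[s,:2].astype(np.float32)*1000) if s.sum()>4 else 0
        t=q[(q[:,2]>.055)]
        print(n,k,s.sum(),np.median(q[s,2]).round(3),np.round(r[0],0),np.round(r[1],0),r[2] if r else 0,"tab",len(t),t.mean(0).round(3) if len(t) else 0)
E
```

```text
scene blue 167 0.043 [505. 409.] [115.  46.] 88.90363311767578 tab 70 [0.453 0.256 0.177]
scene yellow 259 0.044 [477. 242.] [ 51. 112.] 59.38174057006836 tab 52 [0.458 0.181 0.126]
scene green 415 0.044 [ 452. -245.] [113.  47.] 75.6152572631836 tab 114 [ 0.416 -0.311  0.17 ]
scene tray 640 0.02 [513.  19.] [235. 179.] 7.687045097351074 tab 122 [ 0.379 -0.237  0.295]
scene tinY 214 0.02 [ 354. -229.] [1312.   72.] 63.414268493652344 tab 3 [ 0.093 -0.832  1.003]
scene mug 913 0.063 [ 450. -236.] [1387.  102.] 56.616363525390625 tab 577 [0.718 0.161 0.083]
scene tinG 695 0.019 [ 285. -622.] [566.  64.] 54.0638542175293 tab 9 [ 0.093 -0.832  1.003]
side blue 100 0.042 [503. 395.] [89. 46.] 87.2591781616211 tab 61 [0.501 0.305 0.105]
side yellow 174 0.042 [478. 246.] [ 46. 114.] 60.4619140625 tab 55 [0.491 0.112 0.147]
side green 368 0.043 [ 450. -247.] [111.  46.] 75.6355972290039 tab 108 [ 0.456 -0.264  0.083]
side tray 502 0.02 [459.  12.] [130. 181.] 8.242378234863281 tab 71 [ 0.48  -0.143  0.145]
side tinY 165 0.017 [ 624. -300.] [1322.   68.] 89.3282699584961 tab 7 [ 0.582 -0.96   0.786]
```

```bash
python3 -m crank '[{"dp":[-0.072,-0.031,0],"delta_rot":[0,0,0],"fingers":1},{"dp":[-0.072,-0.031,0],"delta_rot":[0,0,0],"fingers":1},{"dp":[-0.072,-0.031,0],"delta_rot":[0,0,0],"fingers":1},{"dp":[-0.072,-0.031,0],"delta_rot":[0,0,0],"fingers":1},{"dp":[-0.072,-0.031,0],"delta_rot":[0,0,0],"fingers":1},{"dp":[-0.072,-0.031,0],"delta_rot":[0,0,0],"fingers":1},{"dp":[-0.072,-0.031,0],"delta_rot":[0,0,0],"fingers":1},{"dp":[-0.072,-0.031,0],"delta_rot":[0,0,0],"fingers":1},{"dp":[-0.072,-0.031,0],"delta_rot":[0,0,0],"fingers":1},{"dp":[-0.072,-0.031,0],"delta_rot":[0,0,0],"fingers":1},{"dp":[0,0,0],"delta_rot":[0,0,0],"fingers":1},{"dp":[0,0,0],"delta_rot":[0,0,0],"fingers":1}]'
python3 - <<'E'
from h import *
m=manip.camera_model("wrist");print(m,manip.sense()["tcp_pos"])
p,d=manip.snapshot("wrist");cv2.imwrite("pics/w1.png",p[:,:,::-1]);np.savez("w1.npz",p=p,d=d,**m)
E
```

```text
t: 1.1
tcp_pos: [0.4923, 0.3293, 0.3033]
tool_rot: [0.163, 0.987, -0.0, -0.0]
force: [0.1, -0.5, -0.3]
finger_gap: 1.001
gripper_force: 0.0
{'fx': 309.70691628693146, 'fy': 309.70691628693146, 'cx': 320.5346435281739, 'cy': 200.5874755050258, 'origin': array([0.41972522, 0.35360872, 0.37250262]), 'attitude': array([-0.12309785, -0.08789685,  0.57474524,  0.80423191])} [0.49228636 0.32925719 0.30334444]
```

View pics/w1.png

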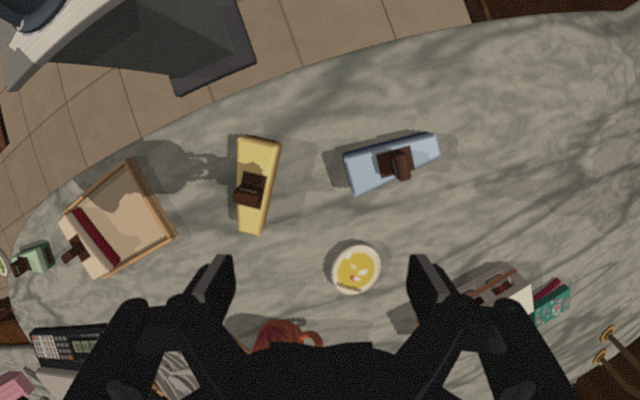

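Wrist view: yellow carton at (258,187), wide end up (towards the robot); blue at (392,163), wide end left; yellow-topped tin at (356,268); tray at (115,215) with red; mug at (285,335). Fitting the lid corners next.

```bash
cat >> h.py <<'E'
L=np.array([[55,-19],[55,29],[-55,9],[-55,-19]])/1000.
def shot(name):
    m=manip.camera_model("wrist"); p,d=manip.snapshot("wrist"); cv2.imwrite(f"pics/{name}.png",p[:,:,::-1]); np.savez(name+".npz",p=p,d=d,**m); return m,p,d
def kabsch(A,B):
    a,b=A.mean(0),B.mean(0); H=(A-a).T@(B-b); th=np.arctan2(H[0,1]-H[1,0],H[0,0]+H[1,1])
    c,s=np.cos(th),np.sin(th); M=np.array([[c,-s],[s,c]]); t=b-M@a
    return th,t,np.linalg.norm(A@M.T+t-B,axis=1)
def lid(m,P,xy,z=.044,rad=.085):
    s=(abs(P[...,2]-z)<.007)&(np.hypot(P[...,0]-xy[0],P[...,1]-xy[1])<rad)
    s=cv2.morphologyEx(s.astype(np.uint8),cv2.MORPH_OPEN,np.ones((3,3)))
    v,u=np.nonzero(s); h=cv2.convexHull(onplane(m,np.stack([u,v],-1),z,True).astype(np.float32)*1000)
    q=cv2.approxPolyN(h,4,ensure_convex=True).reshape(4,2)/1000.
    if cv2.contourArea(q.astype(np.float32),True)<0: q=q[::-1]
    best=min((kabsch(L,np.roll(q,k,0)) for k in range(4)),key=lambda r:r[2].sum())
    return best[1],np.degrees(best[0]),best[2],len(u)
def tray(m,P,xy):
    s=(abs(P[...,2]-.022)<.005)&(np.hypot(P[...,0]-xy[0],P[...,1]-xy[1])<.125)
    s=cv2.morphologyEx(s.astype(np.uint8),cv2.MORPH_OPEN,np.ones((2,2)))
    v,u=np.nonzero(s); return cv2.minAreaRect(onplane(m,np.stack([u,v],-1),.022,True).astype(np.float32)*1000),len(u)
E
python3 - <<'E'
from h import *
f=np.load("w1.npz");m={k:f[k] for k in("fx","fy","cx","cy","origin","attitude")}
P=cloud(m,f["d"],True)
for n,uv in dict(yellow=(255,160),blue=(370,170),tin=(345,262),counter=(310,220)).items(): print(n,P[uv[1],uv[0]])
for n,xy in dict(yellow=(.477,.244),blue=(.505,.405)).items(): print(n,lid(m,P,xy))
print(tray(m,P,(.48,.012)))
E
```

```text
yellow [0.45024906 0.26739994 0.04289369]
blue [0.50154447 0.38260698 0.0438372 ]
tin [0.61390472 0.32064404 0.01867885]
counter [ 5.50671539e-01  2.94378666e-01 -3.58582225e-04]
yellow (array([0.48025215, 0.25214329]), np.float64(146.9688580895373), array([0.00057   , 0.00065463, 0.00080125, 0.00022489]), 2590)
blue (array([0.50058508, 0.41094503]), np.float64(-93.09857588748488), array([0.00073743, 0.00063614, 0.00129687, 0.00076784]), 2789)
(((461.9662170410156, 18.78064727783203), (129.7303466796875, 174.52915954589844), 8.279170036315918), 1324)
```

```bash
cat >> h.py <<'E'
def go(xyz,yaw):
    "remaining shift in tool axes (dp units) and turn about tool z (units) to have tool y at yaw"
    s=manip.sense(); M=R.from_quat(s["tool_rot"]).as_matrix(); d=np.array(xyz)-s["tcp_pos"]
    y=np.degrees(np.arctan2(M[1,1],M[0,1])); w=(yaw-y+180)%360-180
    r=np.radians(yaw); B=np.array([[np.cos(r-np.pi/2)*-1,np.cos(r),0],[-np.sin(r-np.pi/2),np.sin(r),0],[0,0,-1]])
    print("now",s["tcp_pos"].round(4),"yaw",y.round(2),"tilt",np.degrees(np.arccos(-M[2,2])).round(2),"f",s["force"].round(1),"t",s["t"],"gap",s["finger_gap"])
    print("before-turn dp",(M.T@d/.5).round(4),"turn",round(-w/360,4),"| after-turn dp",(B.T@d/.5).round(4))
E
python3 -m crank '[{"dp":[0,0,0.018],"delta_rot":[0,0,0.0193],"fingers":1},{"dp":[0,0,0.018],"delta_rot":[0,0,0.0193],"fingers":1},{"dp":[0,0,0.018],"delta_rot":[0,0,0.0193],"fingers":1},{"dp":[0,0,0.018],"delta_rot":[0,0,0.0193],"fingers":1},{"dp":[0,0,0.018],"delta_rot":[0,0,0.0193],"fingers":1},{"dp":[0,0,0.018],"delta_rot":[0,0,0.0193],"fingers":1},{"dp":[0,0,0.018],"delta_rot":[0,0,0.0193],"fingers":1},{"dp":[0,0,0.018],"delta_rot":[0,0,0.0193],"fingers":1},{"dp":[0,0,0.018],"delta_rot":[0,0,0.0193],"fingers":1},{"dp":[0,0,0.018],"delta_rot":[0,0,0.0193],"fingers":1},{"dp":[0,0,0.018],"delta_rot":[0,0,0.0193],"fingers":1},{"dp":[0,0,0.018],"delta_rot":[0,0,0.0193],"fingers":1}]'
python3 -m crank '[{"dp":[0,0,0],"delta_rot":[0,0,0.0193],"fingers":1},{"dp":[0,0,0],"delta_rot":[0,0,0.0193],"fingers":1},{"dp":[0,0,0],"delta_rot":[0,0,0.0193],"fingers":1},{"dp":[0,0,0],"delta_rot":[0,0,0],"fingers":1},{"dp":[0,0,0],"delta_rot":[0,0,0],"fingers":1}]'
python3 -c "
from h import *
go((.4803,.2521,.122),-33)"
```

```text
t: 2.15
tcp_pos: [0.4888, 0.3326, 0.1954]
tool_rot: [0.778, 0.629, -0.001, -0.0]
force: [0.3, -0.1, 0.3]
finger_gap: 1.0
gripper_force: 0.0
t: 2.57
tcp_pos: [0.4894, 0.3322, 0.1959]
tool_rot: [0.877, 0.481, -0.0, -0.0]
force: [0.5, 0.2, -0.8]
finger_gap: 1.001
gripper_force: 0.0
now [0.4894 0.3322 0.1959] yaw -32.47 tilt 0.05 f [ 0.5  0.2 -0.8] t 2.5667 gap 1.0008068498605032
before-turn dp [-0.1448  0.0707  0.1477] turn 0.0015 | after-turn dp [-0.1442  0.072   0.1477]
```

```bash
python3 -m crank '[{"dp":[-0.048,0.024,0],"delta_rot":[0,0,0.0015],"fingers":1},{"dp":[-0.048,0.024,0],"delta_rot":[0,0,0],"fingers":1},{"dp":[-0.048,0.024,0],"delta_rot":[0,0,0],"fingers":1},{"dp":[0,0,0.02],"delta_rot":[0,0,0],"fingers":1},{"dp":[0,0,0],"delta_rot":[0,0,0],"fingers":1},{"dp":[0,0,0],"delta_rot":[0,0,0],"fingers":1}]'
python3 -c "
from h import *
go((.4803,.2521,.122),-33)
m,p,d=shot('w2'); P=cloud(m,d,True); print(lid(m,P,(.480,.252)),tray(m,P,(.462,.019)))"
```

```text
t: 3.07
tcp_pos: [0.4813, 0.2516, 0.1856]
tool_rot: [0.88, 0.475, -0.0, -0.0]
force: [0.2, -0.1, -0.0]
finger_gap: 1.002
gripper_force: 0.0
now [0.4813 0.2516 0.1856] yaw -33.23 tilt 0.04 f [ 0.2 -0.1 -0. ] t 3.0667 gap 1.0016760355396765
before-turn dp [-0.0003 -0.0021  0.1273] turn -0.0006 | after-turn dp [-0.0003 -0.0022  0.1273]
(array([0.48148263, 0.25203258]), np.float64(146.63947410371793), array([0.00136688, 0.00067107, 0.0009101 , 0.00116838]), 6319) (((494.5180969238281, 20.582176208496094), (53.877197265625, 184.47720336914062), 16.995464324951172), 632)
```

```bash
python3 -m crank '[{"dp":[0,0,0.042],"delta_rot":[0,0,0],"fingers":1},{"dp":[0,0,0.042],"delta_rot":[0,0,0],"fingers":1},{"dp":[0,0,0.043],"delta_rot":[0,0,0],"fingers":1},{"dp":[0,0,0],"delta_rot":[0,0,0],"fingers":1},{"dp":[0,0,0],"delta_rot":[0,0,0],"fingers":-1},{"dp":[0,0,0],"delta_rot":[0,0,0],"fingers":-1},{"dp":[0,0,0],"delta_rot":[0,0,0],"fingers":-1},{"dp":[0,0,0],"delta_rot":[0,0,0],"fingers":-1},{"dp":[0,0,0],"delta_rot":[0,0,0],"fingers":-1},{"dp":[0,0,0],"delta_rot":[0,0,0],"fingers":-1},{"dp":[0,0,0],"delta_rot":[0,0,0],"fingers":-1}]' 50
python3 -c "
from h import *
go((.4803,.2521,.122),-33)"
```

```text
t: 4.03
tcp_pos: [0.4821, 0.2512, 0.1233]
tool_rot: [0.88, 0.475, 0.001, 0.0]
force: [-0.7, -0.5, 4.4]
finger_gap: 0.153
gripper_force: 50.8
now [0.4821 0.2512 0.1233] yaw -33.32 tilt 0.1 f [-0.7 -0.5  4.4] t 4.0333 gap 0.15316276289948597
before-turn dp [-0.0005 -0.0039  0.0025] turn -0.0009 | after-turn dp [-0.0004 -0.0039  0.0025]
```

```bash
python3 -m crank '[{"dp":[0,0,-0.03],"delta_rot":[0,0,0],"fingers":-1},{"dp":[0,0,-0.06],"delta_rot":[0,0,0],"fingers":-1},{"dp":[0,0,-0.06],"delta_rot":[0,0,0],"fingers":-1},{"dp":[0,0,-0.02],"delta_rot":[0,0,-0.0193],"fingers":-1},{"dp":[0,0,-0.02],"delta_rot":[0,0,-0.0193],"fingers":-1},{"dp":[0,0,-0.02],"delta_rot":[0,0,-0.0193],"fingers":-1},{"dp":[0,0,-0.02],"delta_rot":[0,0,-0.0193],"fingers":-1},{"dp":[0,0,-0.02],"delta_rot":[0,0,-0.0193],"fingers":-1},{"dp":[0,0,0],"delta_rot":[0,0,-0.0193],"fingers":-1}]'
python3 -m crank '[{"dp":[-0.062,-0.0145,0],"delta_rot":[0,0,0],"fingers":-1},{"dp":[-0.062,-0.0145,0],"delta_rot":[0,0,0],"fingers":-1},{"dp":[-0.062,-0.0145,0],"delta_rot":[0,0,0],"fingers":-1},{"dp":[-0.062,-0.0145,0],"delta_rot":[0,0,0],"fingers":-1},{"dp":[-0.062,-0.0145,0],"delta_rot":[0,0,0],"fingers":-1},{"dp":[-0.062,-0.0145,0],"delta_rot":[0,0,0],"fingers":-1},{"dp":[0,0,0],"delta_rot":[0,0,0],"fingers":-1},{"dp":[0,0,0],"delta_rot":[0,0,0],"fingers":-1},{"dp":[0,0,0],"delta_rot":[0,0,0],"fingers":-1}]'
python3 -c "
from h import *
go((.4649,-.001,.25),8.3)
m,p,d=shot('w3'); P=cloud(m,d,True); print(tray(m,P,(.462,.019)));print('red',lid(m,P,(.47,-.04),z=.05,rad=.09))"
```

```text
t: 4.78
tcp_pos: [0.4822, 0.2512, 0.2491]
tool_rot: [0.651, 0.759, 0.001, 0.001]
force: [0.6, 0.1, -1.8]
finger_gap: 0.155
gripper_force: 50.0
t: 5.53
tcp_pos: [0.4655, 0.0608, 0.2474]
tool_rot: [0.654, 0.757, 0.0, -0.0]
force: [-0.3, -0.3, -2.1]
finger_gap: 0.15
gripper_force: 50.0
now [0.4655 0.0608 0.2474] yaw 8.32 tilt 0.04 f [-0.3 -0.3 -2.1] t 5.5333 gap 0.14992345619475667
before-turn dp [-0.1221 -0.019  -0.0054] turn 0.0001 | after-turn dp [-0.1221 -0.0189 -0.0053]
(((462.1561584472656, 16.374954223632812), (128.731201171875, 168.46678161621094), 8.424081802368164), 1520)Traceback (most recent call last):
  File "<string>", line 4, in <module>
    m,p,d=shot('w3'); P=cloud(m,d,True); print(tray(m,P,(.462,.019)));print('red',lid(m,P,(.47,-.04),z=.05,rad=.09))
                                                                                  ~~~^^^^^^^^^^^^^^^^^^^^^^^^^^^^^^
  File "h.py", line 26, in lid
    q=cv2.approxPolyN(h,4,ensure_convex=True).reshape(4,2)/1000.
      ~~~~~~~~~~~~~~~^^^^^^^^^^^^^^^^^^^^^^^^
cv2.error: OpenCV(4.12.0) /io/opencv/modules/imgproc/src/approx.cpp:975: error: (-215:Assertion failed) depth == CV_32F || depth == CV_32S in function 'approxPolyN'
```

View pics/w3.png

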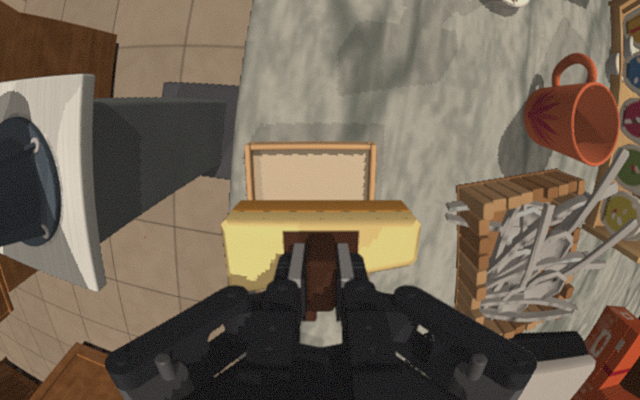

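Wrist view: the held yellow carton covers the tray's -y half; the rim's far corners are at (247,143) and (375,143). I'll cross-check the tray with tighter height bands and the other views.

```bash
sed -i 's/\.astype(np\.float32)\*1000)$/*1000).astype(np.float32))/' h.py; sed -i 's/h=cv2.convexHull(onplane(m,np.stack(\[u,v\],-1),z,True)[^;]*$/h=cv2.convexHull((onplane(m,np.stack([u,v],-1),z,True)*1000).astype(np.float32))/' h.py
python3 - <<'E'
from h import *
for n in("w1","w3","scene0","side0"):
    f=np.load(n+".npz"); w=n[0]=="w"
    m={k:f[k] for k in("fx","fy","cx","cy","origin","attitude")} if w else manip.camera_model(n[:-1])
    P=cloud(m,f["d"],w)
    for z,h in((.022,.0025),(.022,.0015)):
        s=(abs(P[...,2]-z)<h)&(np.hypot(P[...,0]-.462,P[...,1]-.016)<.115)
        Q=P[s][:,:2]; r=cv2.minAreaRect((Q*1000).astype(np.float32))
        a=np.radians(8.3); T=np.array([[np.cos(a),np.sin(a)],[-np.sin(a),np.cos(a)]])
        e=Q@T.T*1000; print(n,h,s.sum(),np.round(r[0],1),np.round(r[1],1),round(r[2],2),"xlo/hi,ylo/hi",np.percentile(e,[1,99],axis=0).T.round(1).ravel())
    try: print("red",lid(m,P,(.470,-.043),z=.05) if w else [P[(abs(P[...,2]-.05)<.006)&(np.hypot(P[...,0]-.47,P[...,1]+.04)<.09)].mean(0).round(4)])
    except Exception as x: print(str(x)[-80:])
E
```

```text
w1 0.0025 986 [460.5  15.5] [130.3 173.6] 8.57 xlo/hi,ylo/hi [ 393.5  522.4 -133.2   34.6]
w1 0.0015 621 [460.6  15.7] [129.5 171.9] 7.99 xlo/hi,ylo/hi [ 393.6  522.3 -133.    34.4]
red (array([ 0.46839803, -0.03891029]), np.float64(7.457243320440251), array([0.00264597, 0.00302999, 0.00366831, 0.00273104]), 1084)
w3 0.0025 1273 [461.   16.7] [129.4 169. ] 8.4 xlo/hi,ylo/hi [394.2 522.7 -46.3  34.2]
w3 0.0015 792 [460.8  16.6] [128.7 168.7] 8.25 xlo/hi,ylo/hi [394.4 522.4 -21.7  33.4]
:Assertion failed) depth == CV_32F || depth == CV_32S in function 'approxPolyN'

scene0 0.0025 275 [461.4  11.1] [131.3 175. ] 7.58 xlo/hi,ylo/hi [ 393.2  522.9 -142.8   30.8]
scene0 0.0015 186 [461.8  11.2] [130.8 174.6] 8.04 xlo/hi,ylo/hi [ 393.3  522.8 -142.8   30.8]
red [array([ 0.4719, -0.0506,  0.0497])]
side0 0.0025 214 [459.8   9.7] [129.2 176.8] 8.18 xlo/hi,ylo/hi [ 391.8  520.2 -144.4   31.1]
side0 0.0015 130 [459.6   9.2] [128.4 175.6] 8.06 xlo/hi,ylo/hi [ 391.8  520.1 -144.4   29. ]
red [array([ 0.4732, -0.0503,  0.0484])]
```

```bash
python3 -m crank '[{"dp":[-0.012,0,-0.08],"delta_rot":[0,0,0],"fingers":-1},{"dp":[-0.012,0,-0.08],"delta_rot":[0,0,0],"fingers":-1},{"dp":[-0.012,0,-0.08],"delta_rot":[0,0,0],"fingers":-1},{"dp":[-0.012,0,-0.08],"delta_rot":[0,0,0],"fingers":-1},{"dp":[-0.012,0,-0.08],"delta_rot":[0,0,0],"fingers":-1},{"dp":[0,0,0],"delta_rot":[0,0,0],"fingers":-1},{"dp":[0,0,0],"delta_rot":[0,0,0],"fingers":-1},{"dp":[0,0,0],"delta_rot":[0,0,0],"fingers":-1}]'
python3 - <<'E'
from h import *
go((.4649,-.004,.25),8.3)
m,p,d=shot('w4'); P=cloud(m,d,True); print(m["origin"])
a=np.radians(8.3); T=np.array([[np.cos(a),np.sin(a)],[-np.sin(a),np.cos(a)]])
for z,h in((.022,.0025),(.022,.004)):
    s=(abs(P[...,2]-z)<h)&(np.hypot(P[...,0]-.462,P[...,1]-.014)<.115)
    Q=P[s][:,:2]; r=cv2.minAreaRect((Q*1000).astype(np.float32))
    e=Q@T.T*1000; print(h,s.sum(),np.round(r[0],1),np.round(r[1],1),round(r[2],2),np.percentile(e,[1,99],axis=0).T.round(1).ravel())
for n,xy,z in(("red",(.470,-.045),.05),("green",(.452,-.246),.044),("blue",(.501,.411),.044)):
    try: print(n,lid(m,P,xy,z=z))
    except Exception as x: print(n,str(x)[-60:])
E
```

```text
t: 6.25
tcp_pos: [0.4692, 0.0322, 0.4465]
tool_rot: [0.653, 0.757, -0.0, -0.001]
force: [-0.4, -0.6, -1.0]
finger_gap: 0.153
gripper_force: 50.0
now [0.4692 0.0322 0.4465] yaw 8.48 tilt 0.11 f [-0.4 -0.6 -1. ] t 6.25 gap 0.15335715801020436
before-turn dp [-0.0708 -0.0184  0.393 ] turn 0.0005 | after-turn dp [-0.0705 -0.0189  0.3931]
[0.45787954 0.10761571 0.51567999]
0.0025 915 [459.3  27.6] [131.4 146.1] 8.31 [ 393.3  523.1 -110.1   33.9]
0.004 1077 [459.4  27.6] [131.6 146.1] 8.31 [ 393.2  523.4 -110.    33.9]
red (array([ 0.46904552, -0.02922962]), np.float64(7.7766704837778775), array([0.01389125, 0.01347838, 0.01260232, 0.01254171]), 474)
green epth == CV_32F || depth == CV_32S in function 'approxPolyN'

blue epth == CV_32F || depth == CV_32S in function 'approxPolyN'
```

View pics/w4.png

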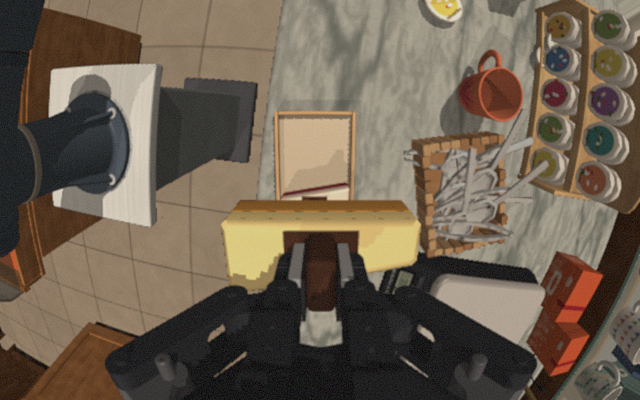

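The rim's +y half is clear at (278,115)–(352,200), and red's slanted edge runs from (283,193) to (348,183). I'll measure that edge in the tray frame.

Run:
```python
from h import *
f=np.load("w4.npz"); m={k:f[k] for k in("fx","fy","cx","cy","origin","attitude")}; P=cloud(m,f["d"],True)
a=np.radians(8.3); T=np.array([[np.cos(a),np.sin(a)],[-np.sin(a),np.cos(a)]])
e=(P[...,:2]-[.461,.0132])@T.T*1000
s=(abs(P[...,2]-.05)<.004)&(abs(e[...,0])<54)&(e[...,1]<-15)&(e[...,1]>-60)
X,Y=e[s].T; bins=np.arange(-50,50,8)
print([(int(b+4),round(np.max(Y[(X>=b)&(X<b+8)]),1)) for b in bins if ((X>=b)&(X<b+8)).any()])
b=(abs(P[...,2]-.006)<.003)&(abs(e[...,0])<70)&(abs(e[...,1])<90); print("floor",np.percentile(e[b],[.5,99.5],axis=0).T.round(1), np.median(P[b][:,2]))
# held carton lid: top height in frame
h=(abs(P[...,2]-(.4465-.122+.044))<.008)&(np.hypot(P[...,0]-.469,P[...,1]-.032)<.08); print("held",h.sum(),P[h].mean(0).round(4) if h.any() else 0)
```

```text
[(-46, np.float64(-48.4)), (-38, np.float64(-45.4)), (-30, np.float64(-45.1)), (-22, np.float64(-43.5)), (-14, np.float64(-42.0)), (-6, np.float64(-41.7)), (2, np.float64(-40.2)), (10, np.float64(-36.9)), (18, np.float64(-35.3)), (26, np.float64(-35.3)), (34, np.float64(-33.5)), (42, np.float64(-33.1)), (50, np.float64(-32.2))]
floor [[-58.7  59. ]
 [-48.1  80.6]] 0.005370333854487097
held 8776 [0.4641 0.0366 0.3661]
```

```bash
python3 -m crank '[{"dp":[-0.015,-0.0043,0.078],"delta_rot":[0,0,0.0005],"fingers":-1},{"dp":[-0.015,-0.0043,0.078],"delta_rot":[0,0,0],"fingers":-1},{"dp":[-0.015,-0.0043,0.078],"delta_rot":[0,0,0],"fingers":-1},{"dp":[-0.015,-0.0043,0.078],"delta_rot":[0,0,0],"fingers":-1},{"dp":[-0.015,-0.0043,0.078],"delta_rot":[0,0,0],"fingers":-1},{"dp":[0,0,0.06],"delta_rot":[0,0,0],"fingers":-1},{"dp":[0,0,0.03],"delta_rot":[0,0,0],"fingers":-1},{"dp":[0,0,0],"delta_rot":[0,0,0],"fingers":-1},{"dp":[0,0,0],"delta_rot":[0,0,0],"fingers":-1},{"dp":[0,0,0],"delta_rot":[0,0,0],"fingers":-1}]'
python3 -c "
from h import *
go((.4638,-.0061,.130),8.3)"
```

```text
t: 7.13
tcp_pos: [0.4648, -0.0073, 0.2075]
tool_rot: [0.655, 0.756, -0.0, -0.0]
force: [0.3, -0.6, -1.0]
finger_gap: 0.151
gripper_force: 49.9
now [ 0.4648 -0.0073  0.2075] yaw 8.23 tilt 0.02 f [ 0.3 -0.6 -1. ] t 7.1333 gap 0.15104335874288233
before-turn dp [ 0.0026 -0.0017  0.1549] turn -0.0002 | after-turn dp [ 0.0027 -0.0017  0.1549]
```

Correct by (+0.0027, -0.0017), then descend with slower last rows.

```bash
python3 -m crank '[{"dp":[0.0027,-0.0017,0.03],"delta_rot":[0,0,0],"fingers":-1},{"dp":[0,0,0.03],"delta_rot":[0,0,0],"fingers":-1},{"dp":[0,0,0.025],"delta_rot":[0,0,0],"fingers":-1},{"dp":[0,0,0.02],"delta_rot":[0,0,0],"fingers":-1},{"dp":[0,0,0.02],"delta_rot":[0,0,0],"fingers":-1},{"dp":[0,0,0.016],"delta_rot":[0,0,0],"fingers":-1},{"dp":[0,0,0],"delta_rot":[0,0,0],"fingers":-1},{"dp":[0,0,0],"delta_rot":[0,0,0],"fingers":-1}]'
python3 -c "
from h import *
go((.4638,-.0061,.130),8.3)"
```

```text
t: 7.8
tcp_pos: [0.4642, -0.0064, 0.1375]
tool_rot: [0.655, 0.756, 0.0, 0.001]
force: [-0.4, -0.1, -1.8]
finger_gap: 0.156
gripper_force: 50.0
now [ 0.4642 -0.0064  0.1375] yaw 8.22 tilt 0.07 f [-0.4 -0.1 -1.8] t 7.8 gap 0.15559913441968656
before-turn dp [ 0.0007 -0.0007  0.0149] turn -0.0002 | after-turn dp [ 0.0007 -0.0007  0.0149]
```

```bash
python3 -m crank '[{"dp":[0.0007,-0.0007,0.006],"delta_rot":[0,0,0],"fingers":-1},{"dp":[0,0,0.006],"delta_rot":[0,0,0],"fingers":-1},{"dp":[0,0,0.004],"delta_rot":[0,0,0],"fingers":-1},{"dp":[0,0,0],"delta_rot":[0,0,0],"fingers":-1},{"dp":[0,0,0],"delta_rot":[0,0,0],"fingers":-1}]'
python3 -c "
from h import *
go((.4638,-.0061,.129),8.3)"
```

```text
t: 8.22
tcp_pos: [0.4636, -0.0062, 0.1292]
tool_rot: [0.655, 0.756, 0.0, 0.0]
force: [-1.0, -0.6, 1.9]
finger_gap: 0.153
gripper_force: 50.4
now [ 0.4636 -0.0062  0.1292] yaw 8.2 tilt 0.06 f [-1.  -0.6  1.9] t 8.2167 gap 0.15293515128365542
before-turn dp [0.0001 0.0003 0.0005] turn -0.0003 | after-turn dp [0.0001 0.0003 0.0005]
```

```bash
python3 -m crank '[{"dp":[0,0,0],"delta_rot":[0,0,0],"fingers":1},{"dp":[0,0,0],"delta_rot":[0,0,0],"fingers":1},{"dp":[0,0,0],"delta_rot":[0,0,0],"fingers":1},{"dp":[0,0,0],"delta_rot":[0,0,0],"fingers":1},{"dp":[0,0,0],"delta_rot":[0,0,0],"fingers":1},{"dp":[0,0,0],"delta_rot":[0,0,0],"fingers":1},{"dp":[0,0,-0.05],"delta_rot":[0,0,0],"fingers":1},{"dp":[0,0,-0.08],"delta_rot":[0,0,0],"fingers":1},{"dp":[0,0,-0.08],"delta_rot":[0,0,0],"fingers":1},{"dp":[0,0,-0.08],"delta_rot":[0,0,0],"fingers":1},{"dp":[0,0,-0.05],"delta_rot":[0,0,0],"fingers":1}]'
python3 -m crank '[{"dp":[-0.077,-0.0151,0],"delta_rot":[0,0,0],"fingers":1},{"dp":[-0.077,-0.0151,0],"delta_rot":[0,0,0],"fingers":1},{"dp":[-0.077,-0.0151,0],"delta_rot":[0,0,0],"fingers":1},{"dp":[-0.077,-0.0151,0],"delta_rot":[0,0,0],"fingers":1},{"dp":[-0.077,-0.0151,0],"delta_rot":[0,0,0],"fingers":1},{"dp":[-0.077,-0.0151,0],"delta_rot":[0,0,0],"fingers":1},{"dp":[-0.077,-0.0151,0],"delta_rot":[0,0,0],"fingers":1},{"dp":[0,0,0],"delta_rot":[0,0,0],"fingers":1},{"dp":[0,0,0],"delta_rot":[0,0,0],"fingers":1},{"dp":[0,0,0],"delta_rot":[0,0,0],"fingers":1}]'
cat > pr.py <<'E'
from h import *
import sys
a=np.radians(8.3); T=np.array([[np.cos(a),np.sin(a)],[-np.sin(a),np.cos(a)]])
def intray(P,sl):
    "upper lid outlines in tray frame: lid pixels near each slot"
    e=(P[...,:2]-[.461,.0132])@T.T*1000; s=(abs(P[...,2]-.05)<.005)&(abs(e[...,0])<65)&(abs(e[...,1])<85)
    X,Y=e[s].T
    for b in(-50,-25,0,25,50):
        y=np.sort(Y[abs(X-b)<4]); g=np.nonzero(np.diff(y)>1.8)[0]; print(b,[(round(k[0],1),round(k[-1],1)) for k in np.split(y,g+1) if len(k)>3])
E
python3 - <<'E'
from pr import *
m,p,d=shot('w5'); P=cloud(m,d,True)
print(lid(m,P,(.452,-.246))); intray(P,0); print(tray(m,P,(.461,.013)))
go((.452,-.246,.122),8.3)
E
```

```text
t: 9.13
tcp_pos: [0.464, -0.0062, 0.3025]
tool_rot: [0.655, 0.756, 0.001, 0.002]
force: [0.9, -0.1, -0.7]
finger_gap: 1.002
gripper_force: 0.0
t: 9.97
tcp_pos: [0.4488, -0.2799, 0.2984]
tool_rot: [0.655, 0.756, 0.0, -0.001]
force: [-0.4, 0.1, -0.4]
finger_gap: 0.999
gripper_force: 0.0
(array([ 0.45459521, -0.24445122]), np.float64(74.72797648734378), array([0.00032699, 0.00051807, 0.00049889, 0.00017252]), 3121)
-50 []
-25 []
0 []
25 []
50 []
(((475.98779296875, -74.3056869506836), (128.730712890625, 10.739448547363281), 12.131762504577637), 423)
now [ 0.4489 -0.2792  0.2985] yaw 8.22 tilt 0.12 f [-0.7  1.1 -0.3] t 10.0167 gap 0.9998289438674698
before-turn dp [0.0642 0.0159 0.3531] turn -0.0002 | after-turn dp [0.0648 0.0157 0.353 ]
```

View pics/w5.png

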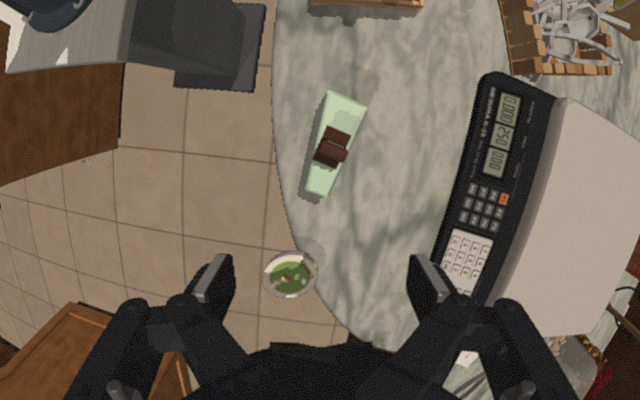

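Wrist view: green carton at (333,145), wide end up (towards the tray); green-topped tin at (290,275). Now turning over green.

```bash
python3 -m crank '[{"dp":[0,0,0.021],"delta_rot":[0,0,-0.0185],"fingers":1},{"dp":[0,0,0.021],"delta_rot":[0,0,-0.0185],"fingers":1},{"dp":[0,0,0.021],"delta_rot":[0,0,-0.0185],"fingers":1},{"dp":[0,0,0.021],"delta_rot":[0,0,-0.0185],"fingers":1},{"dp":[0,0,0.021],"delta_rot":[0,0,-0.0185],"fingers":1},{"dp":[0,0,0.021],"delta_rot":[0,0,-0.0185],"fingers":1},{"dp":[0,0,0.021],"delta_rot":[0,0,-0.0185],"fingers":1},{"dp":[0,0,0.021],"delta_rot":[0,0,-0.0185],"fingers":1},{"dp":[0,0,0.021],"delta_rot":[0,0,-0.0185],"fingers":1},{"dp":[0,0,0.021],"delta_rot":[0,0,-0.0182],"fingers":1},{"dp":[0,0,0],"delta_rot":[0,0,0],"fingers":1}]'
python3 - <<'E'
from h import *
go((.4546,-.2445,.1225),74.7)
E
```

```text
t: 10.93
tcp_pos: [0.4487, -0.2777, 0.1924]
tool_rot: [0.131, 0.991, 0.001, -0.002]
force: [0.4, 1.4, -0.5]
finger_gap: 1.003
gripper_force: 0.0
now [ 0.4487 -0.2777  0.1924] yaw 74.93 tilt 0.27 f [ 0.4  1.4 -0.5] t 10.9333 gap 1.0029443720803113
before-turn dp [0.0054 0.0669 0.14  ] turn 0.0006 | after-turn dp [0.0062 0.0672 0.1398]
```

```bash
python3 -m crank '[{"dp":[0.003,0.0336,0],"delta_rot":[0,0,0.0006],"fingers":1},{"dp":[0.003,0.0336,0],"delta_rot":[0,0,0],"fingers":1},{"dp":[0,0,0.02],"delta_rot":[0,0,0],"fingers":1},{"dp":[0,0,0],"delta_rot":[0,0,0],"fingers":1},{"dp":[0,0,0],"delta_rot":[0,0,0],"fingers":1}]'
python3 - <<'E'
from h import *
go((.4546,-.2445,.1225),74.7)
m,p,d=shot('w6'); P=cloud(m,d,True)
print(lid(m,P,(.4546,-.2445)))
E
```

```text
t: 11.35
tcp_pos: [0.4556, -0.2468, 0.1838]
tool_rot: [0.135, 0.991, -0.0, -0.0]
force: [-0.6, -0.3, 0.7]
finger_gap: 0.999
gripper_force: 0.0
now [ 0.4556 -0.2468  0.1838] yaw 74.48 tilt 0.02 f [-0.6 -0.3  0.7] t 11.35 gap 0.9994557016428216
before-turn dp [0.0031 0.004  0.1226] turn -0.0006 | after-turn dp [0.0031 0.004  0.1226]
(array([ 0.45278642, -0.24453801]), np.float64(74.51827899332645), array([0.00138313, 0.00052678, 0.00089889, 0.00089079]), 6508)
```

```bash
python3 -m crank '[{"dp":[0.004,0.0038,0.04],"delta_rot":[0,0,0],"fingers":1},{"dp":[0,0,0.042],"delta_rot":[0,0,0],"fingers":1},{"dp":[0,0,0.041],"delta_rot":[0,0,0],"fingers":1},{"dp":[0,0,0],"delta_rot":[0,0,0],"fingers":1},{"dp":[0,0,0],"delta_rot":[0,0,0],"fingers":-1},{"dp":[0,0,0],"delta_rot":[0,0,0],"fingers":-1},{"dp":[0,0,0],"delta_rot":[0,0,0],"fingers":-1},{"dp":[0,0,0],"delta_rot":[0,0,0],"fingers":-1},{"dp":[0,0,0],"delta_rot":[0,0,0],"fingers":-1},{"dp":[0,0,0],"delta_rot":[0,0,0],"fingers":-1},{"dp":[0,0,0],"delta_rot":[0,0,0],"fingers":-1}]' 50
python3 - <<'E'
from h import *
go((.4537,-.2445,.1225),74.6)
E
```

```text
t: 12.32
tcp_pos: [0.4544, -0.2451, 0.1232]
tool_rot: [0.135, 0.991, -0.0, 0.001]
force: [-0.6, 0.3, 4.9]
finger_gap: 0.154
gripper_force: 51.4
now [ 0.4544 -0.2451  0.1232] yaw 74.47 tilt 0.09 f [-0.6  0.3  4.9] t 12.3167 gap 0.15418529920091295
before-turn dp [0.0016 0.0007 0.0013] turn -0.0004 | after-turn dp [0.0016 0.0007 0.0013]
```

```bash
python3 -m crank '[{"dp":[0,0,-0.03],"delta_rot":[0,0,0],"fingers":-1},{"dp":[0,0,-0.06],"delta_rot":[0,0,0],"fingers":-1},{"dp":[0,0,-0.024],"delta_rot":[0,0,0.0184],"fingers":-1},{"dp":[0,0,-0.024],"delta_rot":[0,0,0.0184],"fingers":-1},{"dp":[0,0,-0.024],"delta_rot":[0,0,0.0184],"fingers":-1},{"dp":[0,0,-0.024],"delta_rot":[0,0,0.0184],"fingers":-1},{"dp":[0,0,-0.024],"delta_rot":[0,0,0.0184],"fingers":-1},{"dp":[0,0,-0.024],"delta_rot":[0,0,0.0184],"fingers":-1},{"dp":[0,0,-0.024],"delta_rot":[0,0,0.0184],"fingers":-1},{"dp":[0,0,-0.024],"delta_rot":[0,0,0.0184],"fingers":-1},{"dp":[0,0,-0.024],"delta_rot":[0,0,0.0184],"fingers":-1},{"dp":[0,0,-0.024],"delta_rot":[0,0,0.0184],"fingers":-1}]'
python3 -m crank '[{"dp":[0.0787,0.0126,0],"delta_rot":[0,0,0],"fingers":-1},{"dp":[0.0787,0.0126,0],"delta_rot":[0,0,0],"fingers":-1},{"dp":[0.0787,0.0126,0],"delta_rot":[0,0,0],"fingers":-1},{"dp":[0.0787,0.0126,0],"delta_rot":[0,0,0],"fingers":-1},{"dp":[0.0787,0.0126,0],"delta_rot":[0,0,0],"fingers":-1},{"dp":[0.0787,0.0126,0],"delta_rot":[0,0,0],"fingers":-1},{"dp":[0.0787,0.0126,0],"delta_rot":[0,0,0],"fingers":-1},{"dp":[0,0,0],"delta_rot":[0,0,0],"fingers":-1},{"dp":[0,0,0],"delta_rot":[0,0,0],"fingers":-1},{"dp":[0,0,0],"delta_rot":[0,0,0],"fingers":-1}]'
python3 - <<'E'
from pr import *
go((.458,.034,.205),8.3)
m,p,d=shot('w7'); P=cloud(m,d,True); intray(P,0)
e=(P[...,:2]-[.461,.0132])@T.T*1000
b=(abs(P[...,2]-.006)<.003)&(abs(e[...,0])<70)&(abs(e[...,1])<90); print("floor",np.percentile(e[b],[.5,99.5],axis=0).T.round(1).tolist())
for x in(-40,0,40):print(x,np.percentile(e[b][abs(e[b][:,0]-x)<4][:,1],[1,99]).round(1))
E
```

```text
t: 13.32
tcp_pos: [0.4535, -0.2444, 0.2876]
tool_rot: [0.657, 0.754, -0.0, -0.001]
force: [0.5, -0.5, -2.5]
finger_gap: 0.152
gripper_force: 50.6
t: 14.15
tcp_pos: [0.458, 0.0342, 0.2872]
tool_rot: [0.654, 0.757, -0.0, -0.0]
force: [0.5, 0.6, -1.7]
finger_gap: 0.155
gripper_force: 50.5
now [0.458  0.0342 0.2872] yaw 8.31 tilt 0.04 f [ 0.5  0.6 -1.7] t 14.15 gap 0.1552507412629808
before-turn dp [-0.0004 -0.      0.1645] turn 0.0 | after-turn dp [-5.000e-04 -1.000e-04  1.645e-01]
-50 [(np.float64(-6.3), np.float64(-1.2))]
-25 [(np.float64(-3.5), np.float64(-1.0))]
0 []
25 []
50 []
floor [[-58.7, 59.5], [-3.4, 80.9]]
-40 [-3.2 80.2]
0 [-3.  80.8]
40 [-3.  80.1]
```

View pics/w7.png

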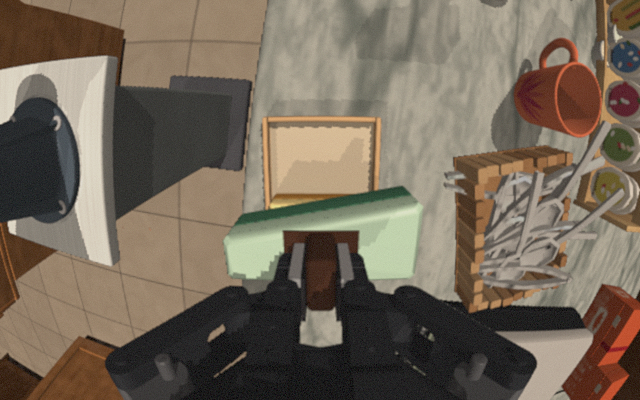

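Wrist view: yellow lies straight, its straight side along tray y ≈ -1 (row ~205); green held, wide end right (+x). Lowering green at tray y ≈ 19.3.

```bash
python3 -m crank '[{"dp":[-0.0036,0,0.06],"delta_rot":[0,0,0],"fingers":-1},{"dp":[0,0,0.06],"delta_rot":[0,0,0],"fingers":-1},{"dp":[0,0,0.05],"delta_rot":[0,0,0],"fingers":-1},{"dp":[0,0,0],"delta_rot":[0,0,0],"fingers":-1},{"dp":[0,0,0],"delta_rot":[0,0,0],"fingers":-1},{"dp":[0,0,0],"delta_rot":[0,0,0],"fingers":-1}]'
python3 - <<'E'
from h import *
go((.4582,.0322,.1293),8.3)
E
```

```text
t: 14.7
tcp_pos: [0.4594, 0.0312, 0.2032]
tool_rot: [0.655, 0.755, 0.0, 0.001]
force: [1.3, 0.5, -2.3]
finger_gap: 0.153
gripper_force: 50.5
now [0.4594 0.0312 0.2032] yaw 8.12 tilt 0.09 f [ 1.3  0.5 -2.3] t 14.7 gap 0.15323606965966055
before-turn dp [ 0.0025 -0.0023  0.1478] turn -0.0005 | after-turn dp [ 0.0024 -0.0021  0.1478]
```

```bash
python3 -m crank '[{"dp":[0.0024,-0.0018,0.03],"delta_rot":[0,0,-0.0003],"fingers":-1},{"dp":[0,0,0.03],"delta_rot":[0,0,0],"fingers":-1},{"dp":[0,0,0.025],"delta_rot":[0,0,0],"fingers":-1},{"dp":[0,0,0.02],"delta_rot":[0,0,0],"fingers":-1},{"dp":[0,0,0.015],"delta_rot":[0,0,0],"fingers":-1},{"dp":[0,0,0],"delta_rot":[0,0,0],"fingers":-1},{"dp":[0,0,0],"delta_rot":[0,0,0],"fingers":-1}]'
python3 - <<'E'
from h import *
go((.4582,.0322,.1293),8.3)
E
```

```text
t: 15.28
tcp_pos: [0.4582, 0.0331, 0.1432]
tool_rot: [0.654, 0.757, 0.0, 0.001]
force: [-0.5, -0.2, -2.2]
finger_gap: 0.154
gripper_force: 50.4
now [0.4582 0.0331 0.1432] yaw 8.33 tilt 0.1 f [-0.5 -0.2 -2.2] t 15.2833 gap 0.15402238243764493
before-turn dp [-0.0017 -0.0003  0.0279] turn 0.0001 | after-turn dp [-0.0018 -0.0002  0.0279]
```

```bash
python3 -m crank '[{"dp":[-0.0015,0,0.01],"delta_rot":[0,0,0],"fingers":-1},{"dp":[0,0,0.008],"delta_rot":[0,0,0],"fingers":-1},{"dp":[0,0,0.006],"delta_rot":[0,0,0],"fingers":-1},{"dp":[0,0,0.004],"delta_rot":[0,0,0],"fingers":-1},{"dp":[0,0,0],"delta_rot":[0,0,0],"fingers":-1},{"dp":[0,0,0],"delta_rot":[0,0,0],"fingers":-1}]'
python3 - <<'E'
from h import *
go((.4582,.0322,.1293),8.3)
E
```

```text
t: 15.78
tcp_pos: [0.4577, 0.0326, 0.1292]
tool_rot: [0.654, 0.757, 0.0, 0.0]
force: [-1.1, -0.7, 6.2]
finger_gap: 0.155
gripper_force: 51.8
now [0.4577 0.0326 0.1292] yaw 8.35 tilt 0.05 f [-1.1 -0.7  6.2] t 15.7833 gap 0.1552774700928883
before-turn dp [-0.0009  0.0008 -0.0003] turn 0.0001 | after-turn dp [-0.0009  0.0008 -0.0003]
```

```bash
python3 -m crank '[{"dp":[-0.001,0,0],"delta_rot":[0,0,0],"fingers":-1},{"dp":[0,0,0],"delta_rot":[0,0,0],"fingers":1},{"dp":[0,0,0],"delta_rot":[0,0,0],"fingers":1},{"dp":[0,0,0],"delta_rot":[0,0,0],"fingers":1},{"dp":[0,0,0],"delta_rot":[0,0,0],"fingers":1},{"dp":[0,0,0],"delta_rot":[0,0,0],"fingers":1},{"dp":[0,0,-0.05],"delta_rot":[0,0,0],"fingers":1},{"dp":[0,0,-0.08],"delta_rot":[0,0,0],"fingers":1},{"dp":[0,0,-0.08],"delta_rot":[0,0,0],"fingers":1},{"dp":[0,0,-0.06],"delta_rot":[0,0,0],"fingers":1},{"dp":[0,0,0],"delta_rot":[0,0,0],"fingers":1},{"dp":[0,0,0],"delta_rot":[0,0,0],"fingers":1}]'
python3 - <<'E'
from pr import *
go((.5006,.4109,.1225),86.9)
m,p,d=shot('w8'); P=cloud(m,d,True); intray(P,0)
print(tray(m,P,(.461,.013)), lid(m,P,(.4582,.033),z=.05,rad=.07))
E
```

```text
t: 16.78
tcp_pos: [0.4584, 0.032, 0.265]
tool_rot: [0.654, 0.757, 0.001, 0.002]
force: [-0.6, 0.4, -0.9]
finger_gap: 1.002
gripper_force: 0.0
now [0.4584 0.032  0.265 ] yaw 8.35 tilt 0.27 f [-0.6  0.4 -0.9] t 16.7833 gap 1.0024367011970754
before-turn dp [0.7379 0.1923 0.2848] turn -0.2182 | after-turn dp [-0.0433  0.7612  0.2851]
-50 [(np.float64(-76.9), np.float64(29.2))]
-25 [(np.float64(-76.0), np.float64(33.3))]
0 [(np.float64(-6.8), np.float64(-5.9)), (np.float64(32.0), np.float64(38.0))]
25 [(np.float64(-76.1), np.float64(43.0))]
50 [(np.float64(-77.0), np.float64(46.9))]
(((462.355712890625, 13.271812438964844), (129.9575653076172, 173.4224395751953), 8.013039588928223), 2302) (array([0.45921463, 0.00695348]), np.float64(20.521566638555274), array([0.01896138, 0.01705766, 0.0560668 , 0.04814501]), 7433)
```

Tray reconfirmed; green's slanted side is at y=38 mid-length, leaving 43 mm for the last 38 mm carton. On to blue.

```bash
python3 -m crank '[{"dp":[0,0,0],"delta_rot":[0,0,-0.0198],"fingers":1},{"dp":[0,0,0],"delta_rot":[0,0,-0.0198],"fingers":1},{"dp":[0,0,0],"delta_rot":[0,0,-0.0198],"fingers":1},{"dp":[0,0,0],"delta_rot":[0,0,-0.0198],"fingers":1},{"dp":[0,0,0],"delta_rot":[0,0,-0.0198],"fingers":1},{"dp":[0,0,0],"delta_rot":[0,0,-0.0198],"fingers":1},{"dp":[0,0,0],"delta_rot":[0,0,-0.0198],"fingers":1},{"dp":[0,0,0],"delta_rot":[0,0,-0.0198],"fingers":1},{"dp":[0,0,0],"delta_rot":[0,0,-0.0198],"fingers":1},{"dp":[0,0,0],"delta_rot":[0,0,-0.0198],"fingers":1},{"dp":[0,0,0],"delta_rot":[0,0,-0.0198],"fingers":1}]'
python3 -m crank '[{"dp":[-0.0043,0.076,0],"delta_rot":[0,0,0],"fingers":1},{"dp":[-0.0043,0.076,0],"delta_rot":[0,0,0],"fingers":1},{"dp":[-0.0043,0.076,0],"delta_rot":[0,0,0],"fingers":1},{"dp":[-0.0043,0.076,0.01],"delta_rot":[0,0,0],"fingers":1},{"dp":[-0.0043,0.076,0.02],"delta_rot":[0,0,0],"fingers":1},{"dp":[-0.0043,0.076,0.02],"delta_rot":[0,0,0],"fingers":1},{"dp":[-0.0043,0.076,0.03],"delta_rot":[0,0,0],"fingers":1},{"dp":[-0.0043,0.076,0.03],"delta_rot":[0,0,0],"fingers":1},{"dp":[-0.0043,0.076,0.03],"delta_rot":[0,0,0],"fingers":1},{"dp":[-0.0043,0.076,0.02],"delta_rot":[0,0,0],"fingers":1},{"dp":[0,0,0],"delta_rot":[0,0,0],"fingers":1},{"dp":[0,0,0],"delta_rot":[0,0,0],"fingers":1}]'
python3 - <<'E'
from h import *
go((.5006,.4109,.1225),86.9)
m,p,d=shot('w9'); P=cloud(m,d,True)
print(lid(m,P,(.5006,.4109)))
E
```

```text
t: 17.75
tcp_pos: [0.4564, 0.0323, 0.2612]
tool_rot: [0.025, 1.0, 0.0, -0.003]
force: [-0.3, 0.5, 1.0]
finger_gap: 1.001
gripper_force: 0.0
t: 18.75
tcp_pos: [0.4988, 0.4113, 0.1794]
tool_rot: [0.027, 1.0, -0.002, -0.003]
force: [-1.2, -0.5, -0.2]
finger_gap: 1.001
gripper_force: 0.0
now [0.4988 0.4113 0.1794] yaw 86.94 tilt 0.36 f [-1.2 -0.5 -0.2] t 18.75 gap 1.0014068471355317
before-turn dp [-0.0043 -0.0002  0.1137] turn 0.0001 | after-turn dp [-0.0037 -0.0006  0.1138]
(array([0.50002146, 0.41204858]), np.float64(-92.90767198997284), array([0.00131829, 0.00042927, 0.00059632, 0.00096921]), 6564)
```

```bash
python3 -m crank '[{"dp":[-0.0028,0.001,0.036],"delta_rot":[0,0,0],"fingers":1},{"dp":[0,0,0.038],"delta_rot":[0,0,0],"fingers":1},{"dp":[0,0,0.038],"delta_rot":[0,0,0],"fingers":1},{"dp":[0,0,0],"delta_rot":[0,0,0],"fingers":1},{"dp":[0,0,0],"delta_rot":[0,0,0],"fingers":-1},{"dp":[0,0,0],"delta_rot":[0,0,0],"fingers":-1},{"dp":[0,0,0],"delta_rot":[0,0,0],"fingers":-1},{"dp":[0,0,0],"delta_rot":[0,0,0],"fingers":-1},{"dp":[0,0,0],"delta_rot":[0,0,0],"fingers":-1},{"dp":[0,0,0],"delta_rot":[0,0,0],"fingers":-1},{"dp":[0,0,0],"delta_rot":[0,0,0],"fingers":-1}]' 50
python3 - <<'E'
from h import *
go((.5003,.4115,.1225),87)
E
```

```text
t: 19.72
tcp_pos: [0.5025, 0.4111, 0.1283]
tool_rot: [0.028, 1.0, 0.0, 0.001]
force: [0.8, 0.5, 3.8]
finger_gap: 0.15
gripper_force: 53.3
now [0.5025 0.4111 0.1283] yaw 86.76 tilt 0.11 f [0.8 0.5 3.8] t 19.7167 gap 0.14965474589613634
before-turn dp [0.0045 0.0005 0.0116] turn -0.0007 | after-turn dp [0.0044 0.0006 0.0116]
```

```bash
python3 -m crank '[{"dp":[0,0,-0.04],"delta_rot":[0,0,0],"fingers":-1},{"dp":[0,0,-0.028],"delta_rot":[0,0,0.0198],"fingers":-1},{"dp":[0,0,-0.028],"delta_rot":[0,0,0.0198],"fingers":-1},{"dp":[0,0,-0.028],"delta_rot":[0,0,0.0198],"fingers":-1},{"dp":[0,0,-0.028],"delta_rot":[0,0,0.0198],"fingers":-1},{"dp":[0,0,-0.028],"delta_rot":[0,0,0.0198],"fingers":-1},{"dp":[0,0,-0.028],"delta_rot":[0,0,0.0198],"fingers":-1},{"dp":[0,0,-0.028],"delta_rot":[0,0,0.0198],"fingers":-1},{"dp":[0,0,-0.028],"delta_rot":[0,0,0.0198],"fingers":-1},{"dp":[0,0,-0.028],"delta_rot":[0,0,0.0198],"fingers":-1},{"dp":[0,0,-0.028],"delta_rot":[0,0,0.0198],"fingers":-1},{"dp":[0,0,0],"delta_rot":[0,0,0.0198],"fingers":-1}]'
python3 -m crank '[{"dp":[-0.0733,-0.0219,0],"delta_rot":[0,0,0],"fingers":-1},{"dp":[-0.0733,-0.0219,0],"delta_rot":[0,0,0],"fingers":-1},{"dp":[-0.0733,-0.0219,0],"delta_rot":[0,0,0],"fingers":-1},{"dp":[-0.0733,-0.0219,0],"delta_rot":[0,0,0],"fingers":-1},{"dp":[-0.0733,-0.0219,0],"delta_rot":[0,0,0],"fingers":-1},{"dp":[-0.0733,-0.0219,0],"delta_rot":[0,0,0],"fingers":-1},{"dp":[-0.0733,-0.0219,0],"delta_rot":[0,0,0],"fingers":-1},{"dp":[-0.0733,-0.0219,0],"delta_rot":[0,0,0],"fingers":-1},{"dp":[-0.0733,-0.0219,0],"delta_rot":[0,0,0],"fingers":-1},{"dp":[0,0,0],"delta_rot":[0,0,0],"fingers":-1},{"dp":[0,0,0],"delta_rot":[0,0,0],"fingers":-1},{"dp":[0,0,0],"delta_rot":[0,0,0],"fingers":-1}]'
cat > held.py <<'E'
from pr import *
go((.4527,.0702,.21),8.3)
m,p,d=shot(sys.argv[1]); P=cloud(m,d,True)
s=manip.sense(); M=R.from_quat(s["tool_rot"]).as_matrix(); q=(P-s["tcp_pos"])@M*1000
# +x(tool) side top edge of held carton: lid plane tool z ~ 84 -> in tool frame, max tool-x of lid at several tool-y
l=(abs(q[...,2]-84)<5)&(abs(q[...,1])<60)&(abs(q[...,0])<45)
for b in(-45,-25,25,45): k=q[l&(abs(q[...,1]-b)<3)]; print(b,len(k),np.percentile(k[:,0],[1,99]).round(1) if len(k) else 0, np.median(k[:,2]).round(1) if len(k) else 0)
e=(P[...,:2]-[.461,.0132])@T.T*1000
b=(abs(P[...,2]-.006)<.003)&(abs(e[...,0])<70)&(abs(e[...,1])<90); print("floor",np.percentile(e[b],[.5,99.5],axis=0).T.round(1).tolist())
E
python3 held.py w10
```

```text
t: 20.72
tcp_pos: [0.5028, 0.4113, 0.2902]
tool_rot: [0.656, 0.755, 0.002, 0.001]
force: [0.4, 0.5, -1.8]
finger_gap: 0.153
gripper_force: 52.7
t: 21.72
tcp_pos: [0.4523, 0.0701, 0.2874]
tool_rot: [0.654, 0.756, 0.0, -0.0]
force: [-0.5, 0.2, -2.2]
finger_gap: 0.153
gripper_force: 52.7
now [0.4523 0.0701 0.2874] yaw 8.27 tilt 0.03 f [-0.5  0.2 -2.2] t 21.7167 gap 0.15251523425605634
before-turn dp [-1.000e-04  8.000e-04  1.547e-01] turn -0.0001 | after-turn dp [0.     0.0008 0.1547]
-45 723 [-25.  19.] 85.4
-25 537 [-16.   19.2] 85.3
25 539 [-12.7  19. ] 85.2
45 489 [-9.9 18.9] 85.2
floor [[-59.2, 59.7], [31.1, 79.0]]
```

View pics/w10.png

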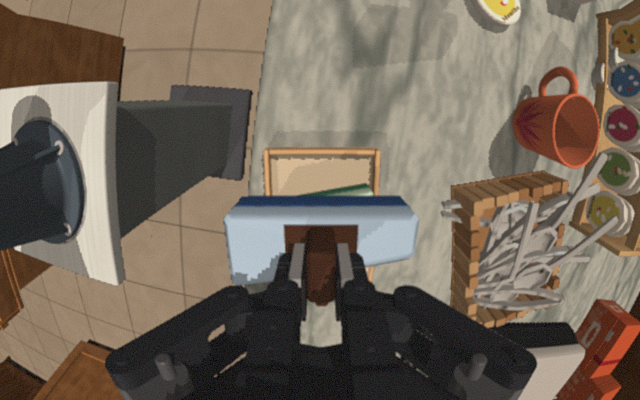

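Wrist view: blue held level, wide end left (-x), straight side towards +y; green's slanted edge at (305,195)–(370,185). Aim TCP at tray y = 59.

```bash
python3 -m crank '[{"dp":[0.003,0.0008,0.06],"delta_rot":[0,0,0],"fingers":-1},{"dp":[0,0,0.06],"delta_rot":[0,0,0],"fingers":-1},{"dp":[0,0,0.05],"delta_rot":[0,0,0],"fingers":-1},{"dp":[0,0,0],"delta_rot":[0,0,0],"fingers":-1},{"dp":[0,0,0],"delta_rot":[0,0,0],"fingers":-1},{"dp":[0,0,0],"delta_rot":[0,0,0],"fingers":-1}]'
python3 - <<'E'
from h import *
go((.4528,.0716,.1343),8.3)
E
```

```text
t: 22.27
tcp_pos: [0.4534, 0.0725, 0.2032]
tool_rot: [0.653, 0.757, 0.0, 0.001]
force: [-0.2, 0.1, -1.5]
finger_gap: 0.15
gripper_force: 52.6
now [0.4534 0.0725 0.2032] yaw 8.45 tilt 0.09 f [-0.2  0.1 -1.5] t 22.2667 gap 0.1496024856359749
before-turn dp [-0.0016 -0.0016  0.1377] turn 0.0004 | after-turn dp [-0.0017 -0.0014  0.1377]
```

```bash
python3 -m crank '[{"dp":[-0.0015,-0.0014,0.03],"delta_rot":[0,0,0.0003],"fingers":-1},{"dp":[0,0,0.03],"delta_rot":[0,0,0],"fingers":-1},{"dp":[0,0,0.02],"delta_rot":[0,0,0],"fingers":-1},{"dp":[0,0,0.015],"delta_rot":[0,0,0],"fingers":-1},{"dp":[0,0,0],"delta_rot":[0,0,0],"fingers":-1},{"dp":[0,0,0],"delta_rot":[0,0,0],"fingers":-1}]'
python3 - <<'E'
from h import *
go((.4528,.0716,.1343),8.3)
E
```

```text
t: 22.77
tcp_pos: [0.4527, 0.0709, 0.1557]
tool_rot: [0.654, 0.756, 0.001, 0.001]
force: [-0.3, -0.7, -2.0]
finger_gap: 0.15
gripper_force: 52.7
now [0.4527 0.0709 0.1557] yaw 8.25 tilt 0.1 f [-0.3 -0.7 -2. ] t 22.7667 gap 0.15003602473000002
before-turn dp [0.0014 0.0003 0.0429] turn -0.0001 | after-turn dp [0.0013 0.0004 0.0429]
```

```bash
python3 -m crank '[{"dp":[0.001,0,0.012],"delta_rot":[0,0,0],"fingers":-1},{"dp":[0,0,0.012],"delta_rot":[0,0,0],"fingers":-1},{"dp":[0,0,0.008],"delta_rot":[0,0,0],"fingers":-1},{"dp":[0,0,0.008],"delta_rot":[0,0,0],"fingers":-1},{"dp":[0,0,0.003],"delta_rot":[0,0,0],"fingers":-1},{"dp":[0,0,0],"delta_rot":[0,0,0],"fingers":-1},{"dp":[0,0,0],"delta_rot":[0,0,0],"fingers":-1}]'
python3 - <<'E'
from h import *
go((.4528,.0716,.1343),8.3)
E
```

```text
t: 23.35
tcp_pos: [0.452, 0.0713, 0.1342]
tool_rot: [0.655, 0.756, 0.0, 0.0]
force: [-2.1, 0.2, 10.1]
finger_gap: 0.151
gripper_force: 54.3
now [0.452  0.0713 0.1342] yaw 8.23 tilt 0.04 f [-2.1  0.2 10.1] t 23.35 gap 0.15051325252192851
before-turn dp [ 0.0004  0.0016 -0.0002] turn -0.0002 | after-turn dp [ 0.0004  0.0016 -0.0002]
```

```bash
python3 -m crank '[{"dp":[0,0,0],"delta_rot":[0,0,0],"fingers":1},{"dp":[0,0,0],"delta_rot":[0,0,0],"fingers":1},{"dp":[0,0,0],"delta_rot":[0,0,0],"fingers":1},{"dp":[0,0,0],"delta_rot":[0,0,0],"fingers":1},{"dp":[0,0,0],"delta_rot":[0,0,0],"fingers":1},{"dp":[0,0,-0.04],"delta_rot":[0,0,0],"fingers":1},{"dp":[-0.03,0,-0.08],"delta_rot":[0,0,0],"fingers":1},{"dp":[-0.07,0,-0.07],"delta_rot":[0,0,0],"fingers":1},{"dp":[-0.07,0,-0.07],"delta_rot":[0,0,0],"fingers":1},{"dp":[-0.04,0,-0.07],"delta_rot":[0,0,0],"fingers":1},{"dp":[0,0,0],"delta_rot":[0,0,0],"fingers":1},{"dp":[0,0,0],"delta_rot":[0,0,0],"fingers":1}]'
python3 - <<'E'
from pr import *
m,p,d=shot('w11'); P=cloud(m,d,True)
hsv=cv2.cvtColor(p,cv2.COLOR_RGB2HSV); e=(P[...,:2]-[.461,.0132])@T.T
print(tray(m,P,(.461,.013)))
# lid heights and tab centres per slot in tray frame
for y in(-60,-20,20,60):
    s=(P[...,2]>.075)&(P[...,2]<.095)&(abs(e[...,0])<.03)&(abs(e[...,1]-y/1000)<.019)
    l=(P[...,2]>.04)&(P[...,2]<.06)&(abs(e[...,1]-y/1000)<.009)
    h=[round(float(np.median(P[l&(abs(e[...,0]-x)<.006)][:,2]))*1000,1) if (l&(abs(e[...,0]-x)<.006)).any() else None for x in(-.045,-.03,.03,.045)]
    print(y,"tab",s.sum(),(e[s].mean(0)*1000).round(1),(P[s][:,2].max()*1000).round(1) if s.any() else 0,"lid z",h)
E
```

```text
t: 24.35
tcp_pos: [0.4665, -0.0226, 0.2882]
tool_rot: [0.655, 0.755, 0.001, 0.002]
force: [-0.9, -0.3, -0.8]
finger_gap: 1.001
gripper_force: 0.0
(((462.5042724609375, 13.207351684570312), (130.10263061523438, 171.8731689453125), 8.127618789672852), 1983)
-60 tab 420 [  0.2 -57.3] 85.0 lid z [49.2, 48.9, 49.1, 49.1]
-20 tab 474 [ -0.6 -19.5] 85.1 lid z [49.1, 49.0, 49.2, 49.1]
20 tab 501 [-0.7 19.1] 85.0 lid z [48.8, 49.0, 49.1, 49.1]
60 tab 495 [-0.3 59.1] 85.3 lid z [49.0, 49.1, 49.1, 49.1]
```

View pics/w11.png

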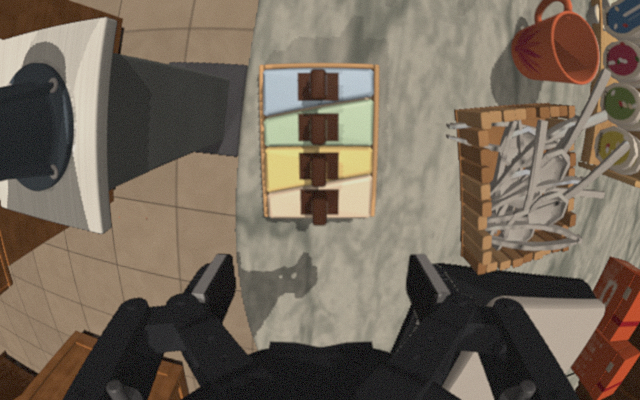

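All four lie flat and alternating in one row at (320,90) to (320,200), with tabs near y = -60, -20, 20 and 60. Gripper is clear, so I'm handing in.

```bash
python3 -c "
from station import manip
print(manip.sign_off())"
```

```text
the job is handed in; nothing more can be done
None
```

The job is handed in at about 24 s of the 67 s allowed: red, yellow, green and blue lie flat in the tray in one alternating row, each within about 3 mm of its place in the last wrist picture; the hand-in returned no verdict.

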